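Clamp a channel bracket in the rigging-bench fixture

TASK

Get the channel bracket clamped in the fixture: first take the steel drift bar that lies across the rails and stand it in the open steel tool cup, then slide the bracket along the bed until it is fully home against the end stop, and after that flip both cam levers over their high point until they snap closed, in either order. Leave the other things on the bench where they are.

Things in the scene. Friction and masses are not known exactly. Their poses are not given: they have to be found in the camera images.
- fixture: dark steel clamping fixture fixed to the bench. Origin on the table under the bed's centre line; +y runs along the bed to the end stop, +x to the clamp side (away from the robot). Base plate, top (the bed) at z 12 mm, x -65 to +120, y -250 to +120 mm. Two rails along y, 58 mm apart inside, 12 mm wide, tops at z 28 mm. Two clamps with levers stand at y +25 and -60 mm
- foot_near (a point): underside of the rubber foot of the clamp nearer the end stop, 10 mm above the bracket's top when open; comes down and presses the bracket as the lever closes. Both clamps are alike; posts at fixture x +67 to +111 mm, up to z 108 mm, 40 mm wide along y; a 20 mm wide arm (top at z 75 mm) reaches over the bed to x +12 mm
- stop_face (a point): middle of the end stop's face that looks along the bed (fixture y = +100 mm), 19 mm above the table; the stop is a low steel bar 60 mm wide, its top at 26 mm
- bracket: aluminium channel bracket, open side down with closed ends, 200 mm long (its y), 54 mm wide, 30 mm high, about 0.5 kg. Origin at centre of its underside. It lies on the bed between the rails (2 mm play each side), its y along fixture +y, 90 to 140 mm short of the stop; it slides freely
- bracket_front (a point): middle of the bracket's end face that goes against the end stop, 15 mm above its underside
- bracket_back (a point): middle of the bracket's other end face, 15 mm above its underside, where it can be pushed
- drift: steel drift bar, square 16 x 16 mm, 160 mm long (its x), 0.25 kg, with a dark band near its -x end. Origin at centre of its underside. Lies flat across both rails (underside 28 mm above the table) between the bracket and the stop
- drift_a (a point): centre of the drift bar's -x end face (banded end)
- drift_b (a point): centre of the drift bar's +x end face
- cup: open steel tool cup screwed to the bench, to the left of the fixture: 84 mm outside, 76 mm inside diameter, 95 mm tall, inner floor at 5 mm. Origin at centre of its underside
- cup_mouth (a point): centre of the cup's mouth, 95 mm above the table; the bar may stand either end down and lean on the rim (about 0.55 rad)
- lever_near (a joint): cam lever nearer the end stop, rad: 0 = open (handle leans 0.30 rad from vertical to fixture +x, away from the bed); handle's angle from vertical towards -x (over the bed, down) is value - 0.30. A spring resists (3 to 8 N at the handle) up to the high point at about 1.25 and throws it back if let go before; past it, it snaps to the closed stop at 1.70 (nearly level)
- lever_far (a joint): cam lever farther from the end stop, rad: 0 = open (handle leans 0.30 rad from vertical to fixture +x, away from the bed); handle's angle from vertical towards -x (over the bed, down) is value - 0.30. A spring resists (3 to 8 N at the handle) up to the high point at about 1.25 and throws it back if let go before; past it, it snaps to the closed stop at 1.70 (nearly level)
- grip_near (a point): point on the axis of the handle of the lever nearer the end stop, 100 mm from its pivot. The handle is a black rubber grip 20 mm thick, from 52 to 134 mm from the pivot, on a steel bar 12 mm thick
- grip_far (a point): point on the axis of the handle of the lever farther from the end stop, 100 mm from its pivot. The handle is a black rubber grip 20 mm thick, from 52 to 134 mm from the pivot, on a steel bar 12 mm thick
- pivot_near (a point): pivot of the lever nearer the end stop, a horizontal axis along fixture y, 95 mm above the table, 85 mm to fixture +x of the bed's centre line
- pivot_far (a point): pivot of the lever farther from the end stop, a horizontal axis along fixture y, 95 mm above the table, 85 mm to fixture +x of the bed's centre line
- grease_can: closed round grey can, 72 mm across, 85 mm tall; origin at centre of its underside. Bystander; it may stand in either of the two places where the tool cup may be
- hammer: hammer lying to the right of the fixture; bystander
- screwdriver: yellow-handled screwdriver lying beyond the fixture; bystander
- wrench: steel wrench lying near the robot on the right; bystander
- sheave: steel grooved pulley wheel, 90 mm across, 24 mm thick, lying flat at the far left; bystander
- collar: dark steel ring 80 mm across, 30 mm tall, at the far left; bystander
Mind the look-alikes: they are no part of the job. Several things have the shape of the bracket; the one meant has the colours described above.

How it is judged:
On the way, in this order (a step that is already met when the one before it is completed fails the run):
1. the drift bar stands in the tool cup, let go (((horizontal distance between drift_a and cup_mouth below 0.038 m and z of drift_a in the frame of cup_mouth below -0.06 m) or (horizontal distance between drift_b and cup_mouth below 0.038 m and z of drift_b in the frame of cup_mouth below -0.06 m)) and (angle between drift's own x axis and vertical below 0.8 rad or angle between drift's own x axis and vertical above 2.34 rad) and linear speed of drift below 0.03 m/s and contact force between the fingers and drift below 0.1 N), for 0.2 s.
2. the bracket is fully home against the end stop (y of bracket_front in the frame of fixture above 0.097 m and z of bracket in the frame of fixture below 0.016 m and angle between the y axis of bracket and the y axis of fixture, either way round below 0.08 rad), for 0.2 s.
3. one of the cam levers is over its high point and snapped closed (value of joint any of lever_near, lever_far above 1.6 rad), for 0.2 s.
4. both cam levers are snapped closed (value of joint each of lever_near, lever_far above 1.6 rad), for 0.2 s.
At the end, for the whole second after the job is handed in: The drift bar stands at rest in the tool cup (one end inside, at least 60 mm below the mouth, leaning less than 0.8 rad), the bracket lies on the bed within 3 mm of the end stop at rest, and both cam levers are closed (above 1.6 rad) (all of step 1 and all of step 2 and all of step 4 and linear speed of bracket below 0.02 m/s); the robot touches nothing.
It fails at once if a bystander was moved more than 40 mm (distance of any of grease_can, hammer, screwdriver, wrench, sheave, collar from where it was at the start of the episode above 0.04 m).
It also fails if it takes over 72 s, if anything falls off the work surface, if the arm or the gripper's body presses on something with over 40 N, if the wrist force passes 120 N, or if a joint passes its speed limit or range.

ROBOT

A 7-joint arm with a two-finger parallel gripper is mounted at the origin on the work surface. World frame = base frame: x ahead of the robot, y to its left, z up, the work surface at z = 0. Lengths are in m, angles in rad, forces in N, time in s.
With the tool pointing down it reaches from about 0.425 to 0.925 m from the base axis. Payload 6.8 kg.
Tool frame: the origin (TCP) lies on the centre line of the jaws, within the pads' length; the fingertips stand 11 mm ahead of it and the grasp point (between the pads) lies 8 mm behind it; z points along the fingers, y is the direction in which the jaws open and shut (so a half turn about z gives the same grasp; the last joint's range is limited). The gripper opens to 85 mm and grips with 20 to 120 N. Pads are 22 mm wide; open, the fingers measure 114 mm over their backs; the gripper's body (76 mm by 85 mm) begins 54 mm behind the grasp point. The pads swing forward as they close: fully open they stand 13 mm farther back than shut.
Start: joints at [-1.269, 0.477, 0.022, 1.555, -0.011, 1.109, -0.083], TCP at [0.269, 0.619, 0.242] pointing down, gripper open.
Joint ranges: [-2.96, 2.96], [-0.34, 2.1], [-1.41, 1.46], [0.24, 2.44], [-1.37, 4.51], [0.17, 1.92], [-2.96, 2.96]. Speed limits (rad/s): [2.39, 2.39, 3.14, 3.14, 3.14, 3.14, 3.14].

INTERFACE

Orientations are given as a rotation vector (axis times angle).
In Python, from bench import r gives the robot as it stands.
- The arm moves only by the tool send_rows, never from a script. Its argument "deltas" is a list of rows, each a list of 7 numbers: the opening, from 0 (shut) to 1 (fully open), then the shift along the tool's x, y, z as a fraction of full scale, then the turn, a rotation vector about the tool's x, y, z as a fraction of full scale. In form: [[hand, x, y, z, ax, ay, az], ...]. A call has 1 to 20 rows; each row is the pose to reach, as a shift and turn from the pose commanded when the call began, along the tool's axes at that moment, turning the shorter way round; what a row does not reach only later rows make up. Full scale, the value 1, is 150 mm for a shift and 180 degrees for a turn. A row lasts 1/12 s, in which the tool goes at most 41.7 mm and 7.16 degrees, less where a joint would pass 70% of its speed; a pose out of reach is approached as far as the arm can. A call with a number of a shift or a turn outside -1 to 1 is refused whole. A call with a gripper value outside its range is refused whole. The fingers move at their own pace and stop on an object; "squeeze" is the grip in N (left out, the last holds). Time passes only in rows, so rows that repeat a pose let the fingers close. It gives the time, the measured TCP pose, the force and the opening at its end, in the units of the state.
- r.get_obs(): the state, without advancing time (a new reading comes with each control period).
- r.grab_frame(name): name is "scene" or "top" or "wrist"; returns a dict with "pixels" (400x640x3 uint8, red, green, blue), "camera_matrix" (3x3 intrinsics, pixels), "rvec" (rotation vector, rad) and "tvec" (3), from world to camera coordinates, as OpenCV has them. Camera axes: x right, y down, z forward; pixel columns grow to the right and rows downward; lengths in m; the calibration is good to about 2 mm. A picture is of the moment at which its call begins. There is no depth.
- r.hand_in(): hands the job in, once; it reports no verdict.
The state is a dict: "clock": time; "joints": joint angles; "qvel": joint speeds; "tau": joint torques, N m; "tcp_pos": TCP position; "orientation": TCP orientation; "contact_force": force on the tool from outside, world axes, zero at the start; "moment": the same for the moment, N m; "grip_width": finger opening in m.
Only numpy, scipy, OpenCV 4.12 (cv2) and the standard library are available. Lean on these libraries where they do the work, as an engineer would, in place of code of your own. Each camera call takes 0.05 s, during which the arm holds its last target. There are 200 camera calls.

## Working session

There is one attempt and no reset: what is moved stays moved. The work goes in short steps, Python scripts to look and compute and a tool call to move; the robot and the scene stay as the last step left them, time stands still between calls to the robot, and variables do not carry over. Pictures are saved under pics/ and viewed, about 8 in all and at most 12, crops included, and the job is handed in when it is done.

Besides the shell and the picture viewer there is one more tool, called after "Emit:" as name([rows], argument=value, ...), one row to a line, values as JSON. send_rows: Moves the arm, as the interface text tells. Shift numbers are shares of 150 mm and turn numbers shares of 180 degrees, none past 1 either way. Its arguments: {"type":"object","properties":{"deltas":{"type":"array","items":{"type":"array","items":{"type":"number"}}},"squeeze":{"type":"number"}},"required":["deltas"]}

```bash
mkdir -p pics; ls; cat > h.py <<'E'
import numpy as np, cv2, pickle
from bench import r
def grab(n,out):
    f=r.grab_frame(n); cv2.imwrite(f'pics/{out}.png',f['pixels'][:,:,::-1]); pickle.dump({k:np.array(f[k]) for k in f},open(f'pics/{out}.pkl','wb')); return f
def load(o): return pickle.load(open(f'pics/{o}.pkl','rb'))
def ray(f,uv,z):
    K=f['camera_matrix'];R=cv2.Rodrigues(np.array(f['rvec'],float))[0];t=np.array(f['tvec'],float).ravel()
    d=R.T@np.linalg.inv(K)@np.array([uv[0],uv[1],1.]);c=-R.T@t
    return c+d*(z-c[2])/d[2]
def proj(f,P):
    return cv2.projectPoints(np.array(P,float).reshape(-1,1,3),np.array(f['rvec'],float),np.array(f['tvec'],float),np.array(f['camera_matrix'],float),None)[0].reshape(-1,2)
E
python3 - <<'E'
from h import *
o=r.get_obs();print(o)
a=grab('top','top0');b=grab('scene','sc0')
for f in(a,b):
    R=cv2.Rodrigues(np.array(f['rvec'],float))[0];print(-R.T@np.array(f['tvec']).ravel(),R[2])
E
```

```text
pics
{'clock': 0.0, 'joints': array([-1.26908086,  0.4777859 ,  0.02235324,  1.55646476, -0.01147041,
        1.10930522, -0.08310572]), 'qvel': array([-0.00047061, -0.00023828,  0.00127285, -0.00124352,  0.00120456,
        0.00072953,  0.00022359]), 'tau': array([ 1.86537891e-04, -5.96459198e+01,  1.60798822e+00, -2.81186932e+01,
        1.24080377e-02,  9.29700269e-03,  8.88861081e-06]), 'tcp_pos': array([0.26874443, 0.61856213, 0.24132988]), 'orientation': array([-6.39172961e-01, -3.07567182e+00,  2.86374789e-03]), 'contact_force': array([ 0.74956945, -1.27121339, -0.18734899]), 'moment': array([0.04362533, 0.02813104, 0.00058265]), 'grip_width': 0.08545784900599027}
[ 0.19399007 -0.03239065  1.62257053] [ 0.19872741 -0.01218185 -0.97997909]
[ 0.9215258  -0.89924717  1.05419044] [-0.3289304   0.6437688  -0.69091716]
```

View pics/top0.png

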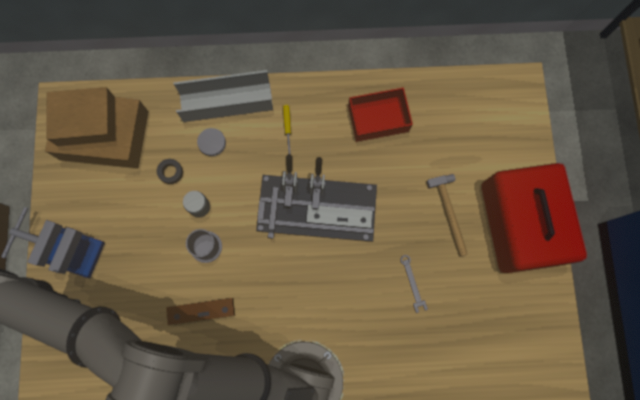

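View pics/sc0.png

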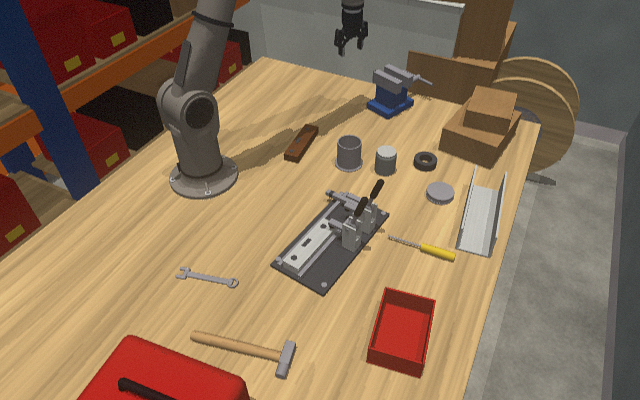

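The top view shows the fixture at (257–377, 177–240), with the drift bar across the rails at about (272,212). The bracket is at (340,215) and the levers at (289,165) and (318,168). There are two cup candidates: the open cup with a hollow mouth at (204,246), and the closed can with a flat grey lid at (195,203). The cup is at (204,246), because it is open. I'll confirm it in an enlarged crop.

```bash
python3 - <<'E'
import cv2
a=cv2.imread('pics/top0.png')[145:275,180:385]; b=cv2.imread('pics/sc0.png')[125:300,260:400]
cv2.imwrite('pics/c1.png',cv2.resize(a,None,fx=3.9,fy=3.9,interpolation=cv2.INTER_CUBIC))
cv2.imwrite('pics/c2.png',cv2.resize(b,None,fx=3.4,fy=3.4,interpolation=cv2.INTER_CUBIC))
E
```

```text
(no output)
```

View pics/c1.png

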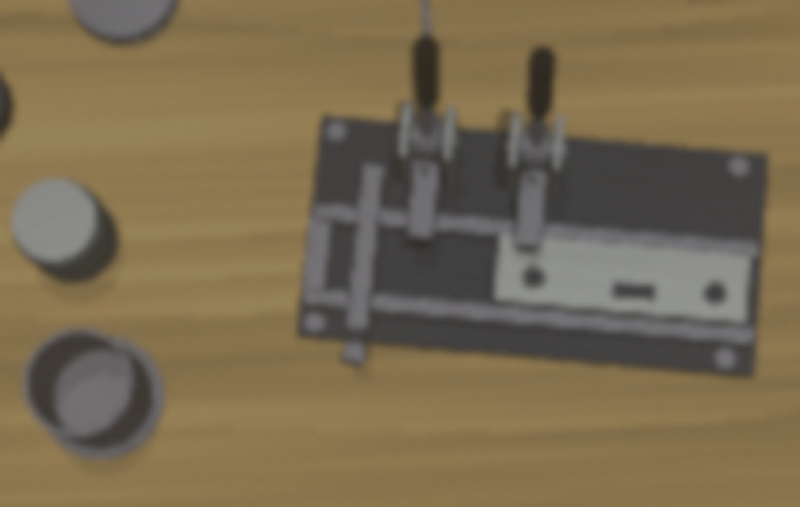

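View pics/c2.png

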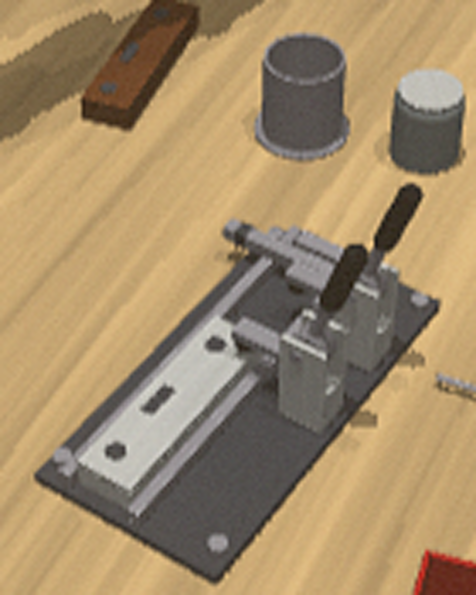

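The crops confirm it: the cup at c1 (92,393) is open with a visible floor, and the can at (57,222) is closed. The drift's banded end is at c1 (352,355), towards the robot, and its other end is at (373,165). Next I'll fit the poses.

```bash
cat > fit.py <<'E'
from h import *
from scipy.optimize import least_squares
T=load('top0');S=load('sc0')
t=lambda u,v:np.array([180+(u+.5)/3.9-.5,145+(v+.5)/3.9-.5])
s=lambda u,v:np.array([260+(u+.5)/3.4-.5,125+(v+.5)/3.4-.5])
def W(p,q):
    c,n=np.cos(p[2]),np.sin(p[2]);q=np.atleast_2d(np.array(q,float))
    return np.c_[p[0]+c*q[:,0]-n*q[:,1],p[1]+n*q[:,0]+c*q[:,1],q[:,2]]
def fit(qs,top,qs2,sc,p0):
    f=lambda p:np.r_[(proj(T,W(p,qs))-top).ravel(),(proj(S,W(p,qs2))-sc).ravel()]
    o=least_squares(f,p0);return o.x,np.round(o.fun,1)
C=[[.12,.12,.012],[.12,-.25,.012],[-.065,-.25,.012],[-.065,.12,.012]]
F,e=fit(C,[t(322,116),t(767,154),t(752,376),t(300,337)],[C[2],C[1],C[0]],[s(38,478),s(217,580),s(438,303)],[.5,0,0])
E
python3 - <<'E'
from fit import *
print('F',F,e)
a=ray(T,t(361,165+0) if 0 else t(373,165),.044);b=ray(T,t(348.5,362),.044);print('drift ends',a,b,np.linalg.norm(a-b))
inv=lambda P:(np.array([[np.cos(F[2]),np.sin(F[2])],[-np.sin(F[2]),np.cos(F[2])]])@(np.array(P)[:2]-F[:2]))
print(inv(a),inv(b))
for uv in[(498,268),(748,285)]: print('br',inv(ray(T,t(*uv),.042)))
# cup mouth / can
for uv in[(92,393)]: print('cup',ray(T,t(*uv),.095))
for uv in[(304,60)]: print('cup sc',ray(S,s(*uv),.095))
print('can',ray(T,t(57,222),.085),ray(S,s(431,92),.085))
a=.30
for y in(.025,-.06):
    g=W(F,[[.085+.134*np.sin(a),y,.095+.134*np.cos(a)]]);print('lever tip proj',(proj(T,g)-[180,145])*3.9,(proj(S,g)-[260,125])*3.4,g)
E
```

```text
F [ 0.50876438  0.00155731 -0.12608514] [-0.3 -0.3  0.6 -0.9  1.1 -0.6 -0.6 -0.2 -1.5 -0.9 -0.1 -0.3  0.5 -1. ]
drift ends [0.59046624 0.06194958 0.044     ] [0.43173918 0.08603742 0.044     ] 0.16054439603141424
[0.07345888 0.07018699] [-0.08703725  0.07412347]
br [-0.00187546 -0.03681678]
br [ 0.00071044 -0.2359774 ]
cup [0.40889626 0.27732433 0.095     ]
cup sc [0.421514   0.28266872 0.095     ]
can [0.5453264  0.30615204 0.085     ] [0.55126432 0.30307377 0.085     ]
lever tip proj [[424.03049169  39.9817843 ]] [[411.92920907 185.86847919]] [[0.63551877 0.01069027 0.22301509]]
lever tip proj [[541.56256884  49.31459164]] [[358.19447105 247.09965714]] [[ 0.62482991 -0.07363498  0.22301509]]
```

```bash
cat >> h.py <<'E'
from scipy.spatial.transform import Rotation as Ro
def ori(yaw,pitch=0,toolpitch_axis=None):
    # tool down, jaw y at bearing yaw (rad); pitch: turn about the jaw axis (+ = tool z swings toward tool +x)
    y=np.array([np.cos(yaw),np.sin(yaw),0]);z=np.array([0,0,-1.]);x=np.cross(y,z)
    return Ro.from_matrix(np.c_[x,y,z])*Ro.from_rotvec([0,pitch,0])
def deltas(targets,hands,base=None):
    o=r.get_obs(); p0,R0=base or (o['tcp_pos'],Ro.from_rotvec(o['orientation']))
    for (p,R),h in zip(targets,hands):
        print([h]+[round(float(v),4) for v in R0.inv().apply(np.array(p)-p0)/.15]+[round(float(v),4) for v in (R0.inv()*R).as_rotvec()/np.pi])
E
python3 - <<'E'
from h import *
deltas([([.41,.28,.33],ori(1.42))],[1])
E
```

```text
[1, -1.7632, -1.6964, -0.5875, -0.0005, -0.0, -0.0824]
```

Emit:
send_rows([
  [1, -0.2, -0.2, -0.1, 0, 0, -0.01],
  [1, -0.45, -0.42, -0.2, 0, 0, -0.03],
  [1, -0.65, -0.62, -0.4, 0, 0, -0.05],
  [1, -0.88, -0.85, -0.59, 0, 0, -0.08],
  [1, -0.88, -0.85, -0.59, 0, 0, -0.082],
])

```text
clock: 0.52
tcp_pos: [0.3399, 0.4472, 0.3314]
orientation: [-0.233, -3.133, 0.001]
contact_force: [0.8, -0.1, 0.5]
grip_width: 0.0855
```

Emit:
send_rows([
  [1, -0.2, -0.2, 0, 0, 0, 0],
  [1, -0.4, -0.4, 0, 0, 0, 0],
  [1, -0.6, -0.6, 0, 0, 0, 0],
  [1, -0.7, -0.95, 0, 0, 0, 0],
  [1, -0.7, -0.95, 0, 0, 0, 0],
  [1, -0.7, -0.95, 0, 0, 0, 0],
])

```text
clock: 1.02
tcp_pos: [0.4228, 0.2877, 0.3307]
orientation: [0.251, 3.132, -0.002]
contact_force: [-0.1, 0.1, -0.5]
grip_width: 0.0854
```

```bash
python3 - <<'E'
from h import *
o=r.get_obs();print(o['clock'],o['tcp_pos'],o['joints'],o['contact_force'])
f=grab('wrist','w1');R=cv2.Rodrigues(np.array(f['rvec'],float))[0];print(-R.T@np.array(f['tvec']).ravel(),R[2],R[1])
print(proj(f,[[.409,.277,.095],[.4215,.2827,.095],[.548,.305,.085]]))
E
```

```text
1.0167 [0.42277026 0.28771231 0.33073579] [-0.8356261   0.12531005  0.12813083  1.83364928 -0.01602948  1.18481261
  0.70860312] [-0.09778744  0.13837571 -0.49238177]
[0.35014095 0.29810145 0.4616036 ] [ 0.28408579 -0.0485271  -0.95757004] [ 0.94547379 -0.15174772  0.28818733]
[[314.38428894 160.68299681]
 [320.25899102 169.34449464]
 [349.20449009 249.39254176]]
```

View pics/w1.png

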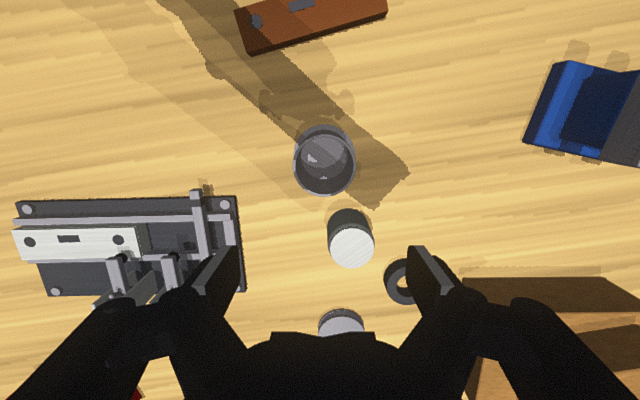

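The wrist view shows the cup mouth ellipse centred at about (324,164), the can at (351,246), and the drift's banded end at about (196,191).

```bash
python3 - <<'E'
from h import *
f=load('w1')
print('cup',ray(f,(324,164),.095)); print('can',ray(f,(351,247),.085))
a=ray(f,(195.5,191),.044);b=ray(f,(204,257),.044);print(a,b,np.linalg.norm(a-b))
from fit import F,W
for q in [[-.065,.12,.012],[-.065,-.25,.012]]: print(proj(f,W(F,[q])))
g=np.array([.4317,.0860])+.021*np.array([.989,-.15]);print(g)
deltas([([g[0],g[1],.12],ori(1.42)),([g[0],g[1],.030],ori(1.42))],[.45,.45])
E
```

```text
cup [0.41528791 0.2886646  0.095     ]
can [0.54456969 0.30811084 0.085     ]
[0.43431122 0.08649814 0.044     ] [0.54555185 0.06798152 0.044     ] 0.11277119782752566
[[232.79512718 196.29009244]]
[[ 12.69558406 203.29094987]]
[0.452469 0.08285 ]
[0.45, -0.4179, -1.3378, 1.4055, -0.0, -0.0001, -0.0017]
[0.45, -0.418, -1.3378, 2.0055, -0.0, -0.0001, -0.0017]
```

Emit:
send_rows([
  [0.6, -0.1, -0.27, 0.1, 0, 0, 0],
  [0.6, -0.15, -0.5, 0.2, 0, 0, 0],
  [0.6, -0.2, -0.75, 0.3, 0, 0, 0],
  [0.6, -0.25, -0.98, 0.4, 0, 0, 0],
  [0.6, -0.25, -0.98, 0.6, 0, 0, 0],
])

```text
clock: 1.48
tcp_pos: [0.4378, 0.1372, 0.2421]
orientation: [0.248, 3.128, 0.001]
contact_force: [0.8, 0.2, -0.3]
grip_width: 0.051
```

```bash
python3 - <<'E'
from h import *
g=[.4535,.0830]
deltas([(g+[.12],ori(1.42)),(g+[.030],ori(1.42))],[.6,.6])
E
```

```text
[0.6, -0.1571, -0.3409, 0.8142, 0.0003, 0.0012, -0.0024]
[0.6, -0.1548, -0.3416, 1.4142, 0.0003, 0.0012, -0.0024]
```

Emit:
send_rows([
  [0.6, -0.08, -0.17, 0.2, 0, 0, 0],
  [0.6, -0.155, -0.34, 0.4, 0, 0, -0.002],
  [0.6, -0.155, -0.34, 0.6, 0, 0, -0.002],
  [0.6, -0.155, -0.34, 0.8, 0, 0, -0.002],
  [0.6, -0.155, -0.34, 0.8, 0, 0, -0.002],
  [0.6, -0.155, -0.34, 0.8, 0, 0, -0.002],
])

```text
clock: 1.98
tcp_pos: [0.4504, 0.0891, 0.1199]
orientation: [-0.225, -3.13, 0.002]
contact_force: [0.2, 0.1, -0.2]
grip_width: 0.0514
```

```bash
python3 - <<'E'
from h import *
f=grab('wrist','w2');o=r.get_obs();print(o['clock'],o['tcp_pos'],o['joints'])
g=[.4535,.0830]
deltas([(g+[.12],ori(1.42)),(g+[.030],ori(1.42))],[.6,.6])
from fit import F,W
print(proj(f,[[.4317,.086,.044],[.59,.062,.044]]),proj(f,W(F,[[-.065,.12,.012],[.12,.12,.012],[-.065,-.25,.012]])))
E
```

```text
2.0333 [0.45167475 0.08931907 0.12127053] [-0.54651296  0.30307273  0.25335085  2.17731195 -0.12054514  0.67426542
  1.21710848]
[0.6, -0.0181, -0.0399, 0.0085, 0.0, -0.0001, 0.0022]
[0.6, -0.0184, -0.04, 0.6085, 0.0, -0.0001, 0.0022]
[[317.32252676 188.17556417]
 [317.0554304  357.18394556]] [[370.52120988 202.18627613]
 [365.23428686 366.90390748]
 [-43.58614554 208.82678124]]
```

View pics/w2.png

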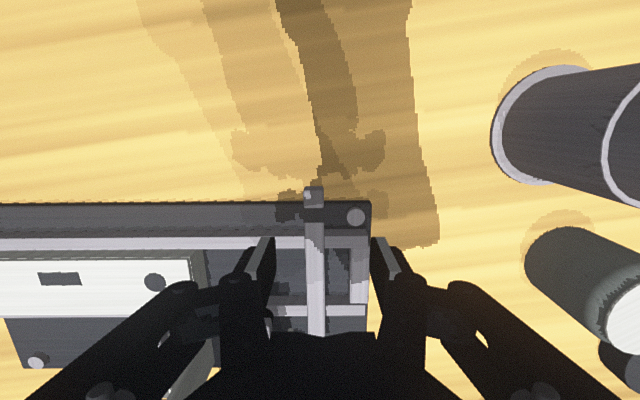

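The drift's banded end shows at (314,187) and the plate corner at (372,201), so the fit holds to about 3 mm. I'll descend and grip.

Emit:
send_rows([
  [0.6, -0.018, -0.05, 0, 0, 0, 0.002],
  [0.6, -0.018, -0.05, 0.2, 0, 0, 0.002],
  [0.6, -0.018, -0.05, 0.4, 0, 0, 0.002],
  [0.6, -0.018, -0.05, 0.55, 0, 0, 0.002],
  [0.6, -0.018, -0.05, 0.605, 0, 0, 0.002],
  [0.6, -0.018, -0.05, 0.605, 0, 0, 0.002],
  [0, -0.018, -0.05, 0.605, 0, 0, 0.002],
  [0, -0.018, -0.05, 0.605, 0, 0, 0.002],
  [0, -0.018, -0.05, 0.605, 0, 0, 0.002],
  [0, -0.018, -0.05, 0.605, 0, 0, 0.002],
  [0, -0.018, -0.05, 0.605, 0, 0, 0.002],
  [0, -0.018, -0.05, 0.605, 0, 0, 0.002],
  [0, -0.018, -0.05, 0.605, 0, 0, 0.002],
], squeeze=80)

```text
clock: 3.12
tcp_pos: [0.4544, 0.0805, 0.0317]
orientation: [0.239, 3.13, 0.002]
contact_force: [-2.3, 0.2, 8.6]
grip_width: 0.0147
```

```bash
python3 - <<'E'
from h import *
o=r.get_obs();print(o['clock'],o['tcp_pos'],o['joints'])
deltas([([.45,.083,.20],ori(1.42)),([.45,.15,.25],ori(1.42))],[0,0])
E
```

```text
3.1167 [0.45436649 0.08050478 0.03169285] [-0.47143298  0.47756237  0.19489958  2.21959364 -0.20383917  0.45708447
  1.30363093]
[0, 0.0281, 0.014, -1.1221, 0.0006, 0.0009, -0.0005]
[0, 0.0949, 0.4561, -1.4549, 0.0006, 0.0009, -0.0005]
```

Emit:
send_rows([
  [0, 0, 0, -0.1, 0, 0, 0],
  [0, 0, 0, -0.3, 0, 0, 0],
  [0, 0, 0, -0.55, 0, 0, 0],
  [0, 0, 0, -0.8, 0, 0, 0],
  [0, 0, 0.05, -1, 0, 0, 0],
  [0, 0.05, 0.2, -1, 0, 0, 0],
  [0, 0.07, 0.4, -1, 0, 0, 0],
  [0, 0.09, 0.6, -1, 0, 0, 0],
  [0, 0.1, 0.75, -1, 0, 0, 0],
  [0, 0.1, 0.75, -1, 0, 0, 0],
])

```text
clock: 3.95
tcp_pos: [0.455, 0.1993, 0.181]
orientation: [0.228, 3.132, 0.005]
contact_force: [0.5, -0.0, -1.7]
grip_width: 0.0145
```

```bash
python3 - <<'E'
from h import *
o=r.get_obs();print(o['clock'],o['tcp_pos'],o['joints'],o['grip_width'])
y0=1.42
deltas([([.42,.24,.30],ori(1.42+.5*k/7,np.deg2rad(10*k))) for k in (1,2,3,4,5,6,7)],[0]*7)
E
```

```text
3.95 [0.45495624 0.19929759 0.18098697] [-0.7315155   0.25917152  0.22772049  2.05090524 -0.08087272  0.83653524
  0.96841983] 0.014549022071609475
[0, 0.269, 0.2375, -0.7929, 0.0029, 0.0559, -0.0208]
[0, 0.269, 0.2375, -0.7929, 0.0087, 0.1114, -0.0431]
[0, 0.269, 0.2375, -0.7929, 0.0185, 0.1665, -0.0647]
[0, 0.269, 0.2375, -0.7929, 0.0322, 0.2212, -0.0852]
[0, 0.269, 0.2375, -0.7929, 0.0498, 0.2754, -0.1043]
[0, 0.269, 0.2375, -0.7929, 0.0714, 0.3287, -0.1215]
[0, 0.269, 0.2375, -0.7929, 0.0969, 0.3811, -0.1366]
```

Emit:
send_rows([
  [0, 0.06, 0.05, -0.2, 0, 0.02, -0.01],
  [0, 0.13, 0.1, -0.4, 0.003, 0.056, -0.021],
  [0, 0.2, 0.15, -0.6, 0.006, 0.085, -0.032],
  [0, 0.269, 0.2375, -0.79, 0.0087, 0.111, -0.043],
  [0, 0.269, 0.2375, -0.79, 0.0185, 0.1665, -0.0647],
  [0, 0.269, 0.2375, -0.79, 0.0322, 0.2212, -0.085],
  [0, 0.269, 0.2375, -0.79, 0.0498, 0.2754, -0.104],
  [0, 0.269, 0.2375, -0.79, 0.0498, 0.2754, -0.104],
  [0, 0.269, 0.2375, -0.79, 0.0714, 0.3287, -0.1215],
  [0, 0.269, 0.2375, -0.79, 0.0714, 0.3287, -0.1215],
  [0, 0.269, 0.2375, -0.79, 0.0969, 0.3811, -0.1366],
  [0, 0.269, 0.2375, -0.79, 0.0969, 0.3811, -0.1366],
  [0, 0.269, 0.2375, -0.79, 0.0969, 0.3811, -0.1366],
  [0, 0.269, 0.2375, -0.79, 0.0969, 0.3811, -0.1366],
])

```text
clock: 5.12
tcp_pos: [0.4248, 0.2201, 0.3026]
orientation: [0.224, -2.22, 0.065]
contact_force: [11.0, -14.5, -10.8]
grip_width: 0.0146
```

```bash
python3 - <<'E'
from h import *
o=r.get_obs();print(o['clock'],o['tcp_pos'],o['joints'],o['grip_width'])
print(Ro.from_rotvec(o['orientation']).as_matrix())
f=grab('scene','sc1'); f=grab('top','top1')
a=cv2.imread('pics/sc1.png')[60:240,250:430];b=cv2.imread('pics/top1.png')[150:290,150:300]
a=cv2.resize(a,(400,400),interpolation=2);b=cv2.resize(b,(400,373),interpolation=2);b=cv2.copyMakeBorder(b,0,27,0,0,0)
cv2.imwrite('pics/c3.png',np.hstack([a,b]))
E
```

```text
5.1167 [0.42476385 0.22008383 0.30262778] [-0.13104296  0.65737369 -0.5072631   1.46214843 -0.10841192  1.91168104
  1.10080071] 0.014625202827453521
[[-0.59762593 -0.18399602 -0.78037729]
 [-0.13790765  0.98239582 -0.12601563]
 [ 0.78982576  0.03230979 -0.61247968]]
```

View pics/c3.png

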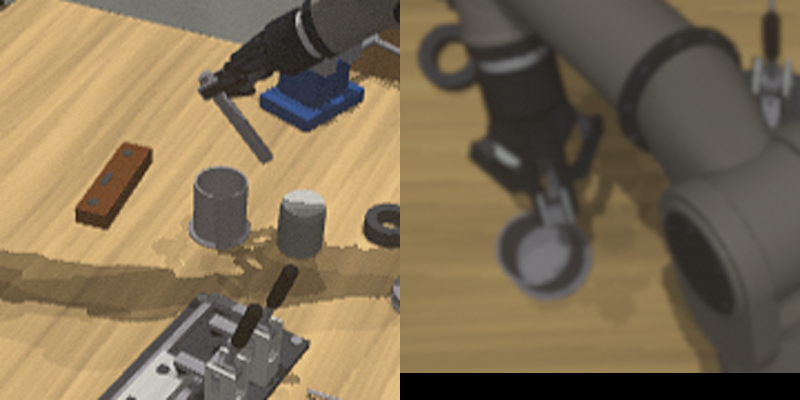

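The top and scene crops show the bar held at its banded end, above the cup. The pitch stalled at 52° because joint 6 is at its limit. I'll yaw the tool so the tilt goes sideways.

```bash
cat > ins.py <<'E'
from h import *
cup=np.array([.416,.285])
def tcp_for(R,zb,c=cup):
    d=-R.as_matrix()[:,0]; z=R.as_matrix()[:,2]
    # bar axis passes (cup, z=.05); bottom (axis centre of end) at height zb
    A=np.array([c[0],c[1],.05]); s=(zb-.05)/d[2]; B=A+s*d
    return B-.138*d+.008*z
E
python3 - <<'E'
from ins import *
R=ori(np.deg2rad(60),np.deg2rad(66));p=tcp_for(R,.13);print(p)
o=r.get_obs();print(o['clock'],o['tcp_pos'],o['contact_force'])
deltas([(p+[0,0,.03],ori(np.deg2rad(99-39*k/6),np.deg2rad(52+14*k/6))) for k in range(1,7)],[0]*6)
E
```

```text
[0.33021471 0.33452816 0.25281538]
5.2167 [0.41825932 0.22694552 0.3039673 ] [-1.01456422  0.68332697 -2.40525338]
[0, 0.1146, 0.812, 0.4543, -0.0305, 0.0083, 0.0439]
[0, 0.1146, 0.812, 0.4543, -0.0609, 0.0202, 0.0641]
[0, 0.1146, 0.812, 0.4543, -0.0921, 0.0319, 0.0831]
[0, 0.1146, 0.812, 0.4543, -0.1242, 0.0433, 0.1008]
[0, 0.1146, 0.812, 0.4543, -0.1571, 0.0543, 0.1172]
[0, 0.1146, 0.812, 0.4543, -0.1908, 0.065, 0.1324]
```

Emit:
send_rows([
  [0, 0.02, 0.15, 0, -0.03, 0.008, 0.044],
  [0, 0.05, 0.35, 0.1, -0.061, 0.02, 0.064],
  [0, 0.08, 0.55, 0.2, -0.092, 0.032, 0.083],
  [0, 0.1146, 0.75, 0.3, -0.1242, 0.0433, 0.101],
  [0, 0.1146, 0.812, 0.4, -0.1571, 0.0543, 0.1172],
  [0, 0.1146, 0.812, 0.4543, -0.1908, 0.065, 0.1324],
  [0, 0.1146, 0.812, 0.4543, -0.1908, 0.065, 0.1324],
  [0, 0.1146, 0.812, 0.4543, -0.1908, 0.065, 0.1324],
  [0, 0.1146, 0.812, 0.4543, -0.1908, 0.065, 0.1324],
  [0, 0.1146, 0.812, 0.4543, -0.1908, 0.065, 0.1324],
])

```text
clock: 6.05
tcp_pos: [0.3256, 0.3408, 0.2883]
orientation: [-0.495, -1.939, -0.341]
contact_force: [0.7, 0.0, -1.8]
grip_width: 0.0146
```

```bash
cat > st.py <<'E'
from ins import *
o=r.get_obs();print(o['clock'],o['tcp_pos'],o['joints'].round(2),o['contact_force'].round(1),o['grip_width'])
M=Ro.from_rotvec(o['orientation']).as_matrix();d=-M[:,0]
print('pitch',np.rad2deg(np.arccos(-M[2,2])),'zbearing',np.rad2deg(np.arctan2(M[1,2],M[0,2])),'lean',np.arccos(-d[2]),'bottom',o['tcp_pos']-.008*M[:,2]+.138*d)
E
cat > mv.py <<'E'
from st import *
import sys
R=ori(np.deg2rad(float(sys.argv[1])),np.deg2rad(float(sys.argv[2])))
print(tcp_for(R,.13))
deltas([(tcp_for(R,z),R) for z in map(float,sys.argv[3:])],[0]*9)
E
python3 mv.py 60 66 .13 .07 .02
```

```text
6.05 [0.32556119 0.3408081  0.28833563] [-0.03  0.6  -0.54  1.8  -0.68  1.51  0.78] [ 0.7  0.  -1.8] 0.014649956209656981
pitch 66.27533238706324 zbearing 150.56588128404377 lean 0.4142933827382086 bottom [0.38123415 0.31159704 0.16522903]
[0.33021471 0.33452816 0.25281538]
[0, -0.2356, -0.0245, 0.0517, -0.0029, -0.0015, 0.0057]
[0, -0.6734, -0.0323, 0.0496, -0.0029, -0.0015, 0.0057]
[0, -1.0382, -0.0389, 0.0479, -0.0029, -0.0015, 0.0057]
```

```bash
python3 mv.py 58 78 .13 .08 .04 .02
```

```text
6.05 [0.32556119 0.3408081  0.28833563] [-0.03  0.6  -0.54  1.8  -0.68  1.51  0.78] [ 0.7  0.  -1.8] 0.014649956209656981
pitch 66.27533238706324 zbearing 150.56588128404377 lean 0.4142933827382086 bottom [0.38123415 0.31159704 0.16522903]
[0.37061118 0.31336208 0.26332108]
[0, -0.2939, -0.0159, -0.2547, -0.014, 0.065, 0.0088]
[0, -0.6275, -0.0237, -0.1854, -0.014, 0.065, 0.0088]
[0, -0.8943, -0.0299, -0.1299, -0.014, 0.065, 0.0088]
[0, -1.0277, -0.033, -0.1022, -0.014, 0.065, 0.0088]
```

Move to above the mouth with pitch 78°, then look.

Emit:
send_rows([
  [0, -0.05, 0, -0.1, -0.007, 0.03, 0.004],
  [0, -0.15, 0, -0.2, -0.014, 0.065, 0.009],
  [0, -0.29, -0.016, -0.255, -0.014, 0.065, 0.009],
  [0, -0.29, -0.016, -0.255, -0.014, 0.065, 0.009],
  [0, -0.29, -0.016, -0.255, -0.014, 0.065, 0.009],
])

```text
clock: 6.47
tcp_pos: [0.3711, 0.3125, 0.2622]
orientation: [-0.5, -1.725, -0.401]
contact_force: [-1.1, 0.4, -1.2]
grip_width: 0.0142
```

```bash
python3 mv.py 58 78 .13 .08 .04 .02; python3 - <<'E'
from h import *
f=grab('scene','sc2'); f=grab('top','top2')
a=cv2.imread('pics/sc2.png')[70:200,290:420];b=cv2.imread('pics/top2.png')[190:290,150:250]
cv2.imwrite('pics/c4.png',np.hstack([cv2.resize(a,(400,400),interpolation=2),cv2.resize(b,(400,400),interpolation=2)]))
E
```

```text
6.4667 [0.37107316 0.31254465 0.26224309] [ 0.04  0.77 -0.51  1.73 -0.71  1.61  0.83] [-1.1  0.4 -1.2] 0.014211040936619762
pitch 78.09627818430427 zbearing 147.8649154672575 lean 0.20778607062316523 bottom [0.40155838 0.29284613 0.12886161]
[0.37061118 0.31336208 0.26332108]
[0, 0.0082, 0.0029, 0.0039, 0.0007, -0.0005, -0.0012]
[0, -0.3326, 0.0043, 0.0033, 0.0007, -0.0005, -0.0012]
[0, -0.6052, 0.0053, 0.0029, 0.0007, -0.0005, -0.0012]
[0, -0.7415, 0.0058, 0.0026, 0.0007, -0.0005, -0.0012]
```

View pics/c4.png

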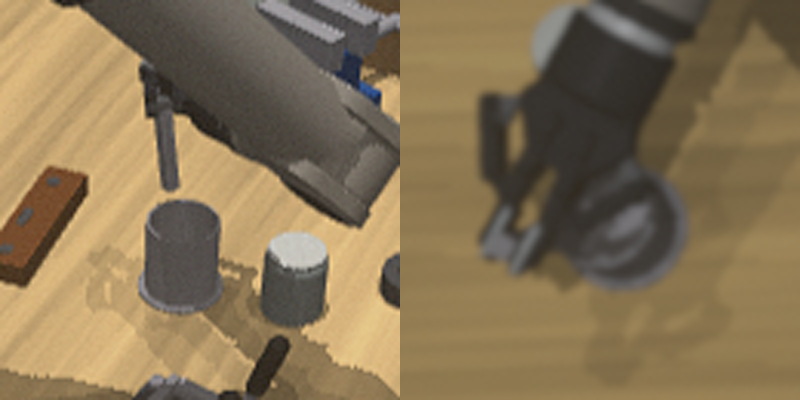

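The crop shows the bar's lower end at (172,187), just above the cup mouth centred at (183,220).

```bash
python3 - <<'E'
from h import *
S=load('sc2')
print(proj(S,[[.4016,.2928,.129],[.416,.285,.095],[.415,.289,.095]]),ray(S,(349.5,141.5),.095),ray(S,(345.9,130.8),.129))
E
```

```text
[[345.30783454 131.08015368]
 [347.87773212 141.49735454]
 [348.09552181 140.79309813]] [0.42100215 0.28746478 0.095     ] [0.40272685 0.29517866 0.129     ]
```

Emit:
send_rows([
  [0, -0.1, 0.004, -0.01, 0, 0, 0],
  [0, -0.25, 0.004, -0.01, 0, 0, 0],
  [0, -0.4, 0.004, -0.01, 0, 0, 0],
  [0, -0.52, 0.005, -0.01, 0, 0, 0],
  [0, -0.62, 0.005, -0.01, 0, 0, 0],
  [0, -0.7, 0.005, -0.01, 0, 0, 0],
  [0, -0.7, 0.005, -0.01, 0, 0, 0],
])

```text
clock: 7.15
tcp_pos: [0.3895, 0.2997, 0.1582]
orientation: [-0.502, -1.724, -0.398]
contact_force: [-0.1, -0.8, -2.2]
grip_width: 0.0148
```

```bash
python3 st.py
```

```text
7.15 [0.38954346 0.29970044 0.15819439] [ 0.02  0.94 -0.46  1.69 -0.64  1.55  0.92] [-0.1 -0.8 -2.2] 0.014814745751711041
pitch 78.10980646368988 zbearing 147.91062301135483 lean 0.20761332480888414 bottom [0.4198123  0.27971611 0.02480615]
```

Emit:
send_rows([
  [0, -0.06, 0, 0, 0, 0, 0],
  [0, -0.08, 0, 0, 0, 0, 0],
  [0, -0.08, 0, 0, 0, 0, 0],
  [0.4, -0.08, 0, 0, 0, 0, 0],
  [0.4, -0.08, 0, 0, 0, 0, 0],
  [0.5, -0.08, 0, 0, 0, 0, 0],
  [0.5, -0.08, 0, 0, 0, 0, 0],
  [0.5, -0.08, 0, -0.1, 0, 0, 0],
  [0.5, -0.08, 0, -0.25, 0, 0, 0],
  [0.5, -0.05, 0, -0.4, 0, 0, 0],
  [0.5, 0.05, 0, -0.55, 0, 0, 0],
  [0.5, 0.15, 0, -0.7, 0, 0, 0],
  [0.5, 0.3, 0, -0.8, 0, 0, 0],
  [0.5, 0.5, 0, -0.9, 0, 0, 0],
  [0.5, 0.7, 0, -0.95, 0, 0, 0],
])

```text
clock: 8.4
tcp_pos: [0.4908, 0.2368, 0.2936]
orientation: [-0.502, -1.725, -0.401]
contact_force: [0.0, 0.7, -0.4]
grip_width: 0.0426
```

```bash
python3 st.py; python3 - <<'E'
from h import *
f=grab('scene','sc3'); f=grab('top','top3')
a=cv2.imread('pics/sc3.png')[70:200,290:420];b=cv2.imread('pics/top3.png')[190:290,150:250]
cv2.imwrite('pics/c5.png',np.hstack([cv2.resize(a,(400,400),interpolation=2),cv2.resize(b,(400,400),interpolation=2)]))
E
```

```text
8.4 [0.49076735 0.23680591 0.29364359] [ 0.1   0.85 -0.46  1.44 -0.65  1.87  0.75] [ 0.   0.7 -0.4] 0.04256555095367369
pitch 78.0673362067063 zbearing 147.7957952609677 lean 0.2083181038545562 bottom [0.52118264 0.21687127 0.16028123]
```

View pics/c5.png

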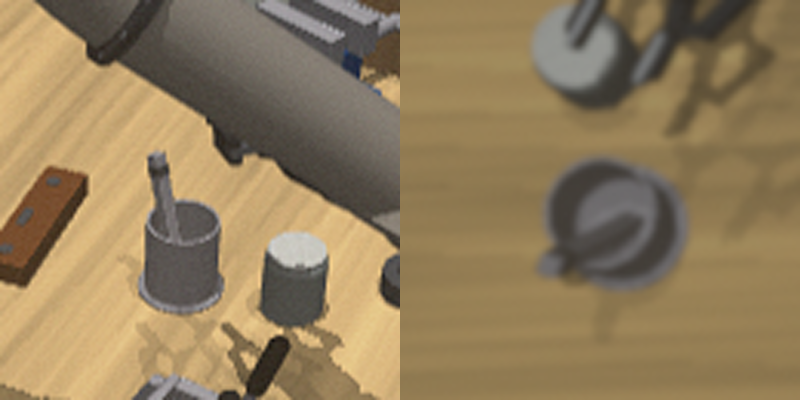

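The bar stands in the cup, leaning slightly on the rim (crop left: (155,155) to (175,240)), and it has been let go. Next I'll bring the tool to vertical.

```bash
python3 - <<'E'
from st import *
deltas([([.46,.18,.36],ori(np.deg2rad(58+25*k/6),np.deg2rad(78-13*k))) for k in range(1,7)],[0]*6)
E
```

```text
8.5 [0.49120226 0.23836489 0.29753395] [ 0.1   0.85 -0.46  1.43 -0.65  1.87  0.75] [-0.1  0.2  0.4] 0.0426264967064537
pitch 77.80556887806361 zbearing 147.75917019605532 lean 0.2128536338986963 bottom [0.52269119 0.21899146 0.16433816]
[0, 0.4017, -0.4389, -0.1189, 0.0234, -0.0711, -0.0069]
[0, 0.4017, -0.4389, -0.1189, 0.0437, -0.143, -0.0194]
[0, 0.4017, -0.4389, -0.1189, 0.0618, -0.2146, -0.0369]
[0, 0.4017, -0.4389, -0.1189, 0.0769, -0.2855, -0.0591]
[0, 0.4017, -0.4389, -0.1189, 0.0885, -0.3556, -0.0859]
[0, 0.4017, -0.4389, -0.1189, 0.0957, -0.4246, -0.1171]
```

Emit:
send_rows([
  [0, 0.1, -0.1, -0.03, 0.012, -0.035, -0.003],
  [0, 0.2, -0.2, -0.06, 0.0234, -0.071, -0.007],
  [0, 0.3, -0.3, -0.09, 0.034, -0.107, -0.013],
  [0, 0.4, -0.4, -0.12, 0.0437, -0.143, -0.0194],
  [0, 0.4, -0.44, -0.12, 0.0618, -0.2146, -0.0369],
  [0, 0.4, -0.44, -0.12, 0.0618, -0.2146, -0.0369],
  [0, 0.4, -0.44, -0.12, 0.0769, -0.2855, -0.0591],
  [0, 0.4, -0.44, -0.12, 0.0769, -0.2855, -0.0591],
  [0, 0.4, -0.44, -0.12, 0.0885, -0.3556, -0.0859],
  [0, 0.4, -0.44, -0.12, 0.0885, -0.3556, -0.0859],
  [0, 0.4, -0.44, -0.12, 0.0957, -0.4246, -0.1171],
  [0, 0.4, -0.44, -0.12, 0.0957, -0.4246, -0.1171],
  [0, 0.4, -0.44, -0.12, 0.0957, -0.4246, -0.1171],
])

```text
clock: 9.58
tcp_pos: [0.4557, 0.1813, 0.3562]
orientation: [-0.179, -3.135, 0.008]
contact_force: [-1.1, -0.4, 0.2]
grip_width: 0.0003
```

```bash
python3 - <<'E'
from st import *
from fit import F,W
R=ori(F[2]+np.pi/2)
print(F)
deltas([(W(F,[[-.004,-.29,.30]])[0],R),(W(F,[[-.004,-.29,.036]])[0],R)],[0]*6)
E
```

```text
9.5833 [0.45570915 0.18129476 0.35616278] [-0.04  0.11 -0.51  1.8   0.06  1.25  0.89] [-1.1 -0.4  0.2] 0.0003373668622645189
pitch 0.2994565262355863 zbearing -113.53766335455319 lean 1.569267997800643 bottom [0.59282904 0.16562738 0.36395176]
[ 0.50876438  0.00155731 -0.12608514]
[0, -0.4384, -3.0812, 0.3892, -0.0016, -0.0005, 0.0038]
[0, -0.4411, -3.0724, 2.1491, -0.0016, -0.0005, 0.0038]
```

Emit:
send_rows([
  [0, 0, -0.25, 0, 0, 0, 0],
  [0, -0.05, -0.5, 0.05, 0, 0, 0.004],
  [0, -0.1, -0.75, 0.1, 0, 0, 0.004],
  [0, -0.15, -1, 0.1, 0, 0, 0.004],
])

```text
clock: 9.92
tcp_pos: [0.462, 0.0257, 0.339]
orientation: [-0.21, -3.122, 0.006]
contact_force: [0.5, -0.3, -0.4]
grip_width: 0.0003
```

Emit:
send_rows([
  [0, -0.05, -0.25, 0, 0, 0, 0],
  [0, -0.1, -0.5, 0.05, 0, 0, 0],
  [0, -0.13, -0.75, 0.1, 0, 0, 0],
  [0, -0.15, -1, 0.15, 0, 0, 0],
])

```text
clock: 10.25
tcp_pos: [0.4649, -0.1262, 0.3179]
orientation: [-0.212, -3.124, 0.004]
contact_force: [0.3, -0.4, 0.7]
grip_width: 0.0
```

Emit:
send_rows([
  [0, -0.04, -0.25, 0, 0, 0, 0],
  [0, -0.08, -0.5, 0.05, 0, 0, 0],
  [0, -0.12, -0.75, 0.1, 0, 0, 0],
  [0, -0.14, -1, 0.15, 0, 0, 0],
  [0, -0.14, -1, 0.15, 0, 0, 0],
])

```text
clock: 10.67
tcp_pos: [0.4625, -0.284, 0.2941]
orientation: [-0.228, -3.12, 0.007]
contact_force: [-0.1, -0.5, -0.4]
grip_width: -0.0001
```

```bash
python3 - <<'E'
from st import *
from fit import F,W
R=ori(F[2]+np.pi/2)
print(F)
deltas([(W(F,[[-.004,-.28,.20]])[0],R),(W(F,[[-.004,-.28,.036]])[0],R)],[0]*6)
f=grab('wrist','w3')
print(proj(f,W(F,[[-.065,-.25,.012],[.12,-.25,.012],[.027,-.236,.042],[-.027,-.236,.042]])))
E
```

```text
10.6667 [ 0.46249078 -0.28396495  0.29406786] [ 0.52  0.22 -0.1   1.8   0.03  1.13  1.83] [-0.1 -0.5 -0.4] -5.113744141428843e-05
pitch 0.805494706633257 zbearing -164.66697779159276 lean 1.5579228349514318 bottom [ 0.59912081 -0.30400271  0.30029058]
[ 0.50876438  0.00155731 -0.12608514]
[0, -0.0469, 0.0648, 0.6262, -0.0018, -0.0041, -0.0063]
[0, -0.0609, 0.071, 1.7194, -0.0018, -0.0041, -0.0063]
[[351.75125649 127.03569081]
 [350.7616112  246.14544256]
 [363.14278554 195.03629204]
 [363.92602281 156.60516199]]
```

View pics/w3.png

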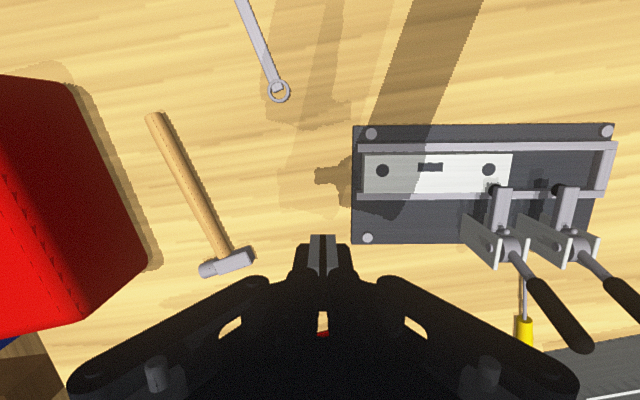

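The wrist view shows the bracket's back end at (364,154)–(363,193) and the plate corners at (353,125) and (351,243). These match the fit to about 3 mm, with the fixture slightly towards -x. I'll descend behind the bracket.

Emit:
send_rows([
  [0, -0.03, 0.06, 0.25, -0.002, -0.004, -0.006],
  [0, -0.04, 0.06, 0.5, -0.002, -0.004, -0.006],
  [0, -0.04, 0.06, 0.75, -0.002, -0.004, -0.006],
  [0, -0.04, 0.065, 1, -0.002, -0.004, -0.006],
  [0, -0.04, 0.065, 1, -0.002, -0.004, -0.006],
])

```text
clock: 11.13
tcp_pos: [0.4674, -0.264, 0.1396]
orientation: [-0.179, -3.129, -0.012]
contact_force: [-1.2, 1.1, -0.6]
grip_width: 0.0002
```

```bash
cat > fx.py <<'E'
from st import *
import sys
from fit import F,W
F=F.copy();F[0]-=.002
R=ori(F[2]+np.pi/2)
c,n=np.cos(F[2]),np.sin(F[2]);q=o['tcp_pos'][:2]-F[:2];print('fix',c*q[0]+n*q[1],-n*q[0]+c*q[1])
P=[list(map(float,a.split(','))) for a in sys.argv[1:]]
deltas([(W(F,[p])[0],R) for p in P],[0]*20)
E
python3 fx.py " -.003,-.28,.036" " -.003,-.24,.036"  " -.003,-.115,.036"
```

```text
11.1333 [ 0.4674221  -0.26400501  0.13964079] [ 0.5   0.39 -0.12  1.97  0.05  0.8   1.8 ] [-1.2  1.1 -0.6] 0.00022100930897876115
pitch 0.6310025503309463 zbearing 130.99394023959388 lean 1.5626694083503447 bottom [ 0.60457168 -0.27983807  0.1465188 ]
fix -0.0056351607997909 -0.2684015757688474
[0, -0.0223, -0.0827, 0.6902, 0.0024, -0.0026, 0.0037]
[0, -0.0254, 0.184, 0.6921, 0.0024, -0.0026, 0.0037]
[0, -0.035, 1.0172, 0.6983, 0.0024, -0.0026, 0.0037]
```

Emit:
send_rows([
  [0, -0.02, -0.06, 0.2, 0.002, -0.003, 0.004],
  [0, -0.02, -0.06, 0.4, 0.002, -0.003, 0.004],
  [0, -0.02, -0.06, 0.6, 0.002, -0.003, 0.004],
  [0, -0.02, -0.06, 0.69, 0.002, -0.003, 0.004],
  [0, -0.02, -0.06, 0.69, 0.002, -0.003, 0.004],
  [0, -0.02, -0.06, 0.69, 0.002, -0.003, 0.004],
])

```text
clock: 11.63
tcp_pos: [0.4751, -0.2762, 0.0439]
orientation: [0.2, 3.121, -0.007]
contact_force: [0.4, 0.4, 0.1]
grip_width: 0.0001
```

```bash
python3 fx.py " -.001,-.25,.036" " -.001,-.125,.036" " -.001,-.115,.036"
```

```text
11.6333 [ 0.47514274 -0.27620067  0.04388887] [ 0.49  0.54 -0.1   2.01  0.09  0.58  1.78] [0.4 0.4 0.1] 0.0001092214644665667
pitch 0.8426300816352458 zbearing -21.872035087781036 lean 1.5850313065393489 bottom [ 0.61189481 -0.29373915  0.05385236]
fix 0.0035578129801540972 -0.27952953730514657
[0, 0.0315, 0.197, 0.0514, -0.0012, 0.0045, -0.0005]
[0, 0.0329, 1.0303, 0.0483, -0.0012, 0.0045, -0.0005]
[0, 0.033, 1.097, 0.0481, -0.0012, 0.0045, -0.0005]
```

Emit:
send_rows([
  [0, 0.03, 0.07, 0.04, 0, 0.004, 0],
  [0, 0.03, 0.13, 0.05, 0, 0.004, 0],
  [0, 0.03, 0.19, 0.05, 0, 0.004, 0],
  [0, 0.03, 0.25, 0.05, 0, 0.004, 0],
  [0, 0.03, 0.31, 0.05, 0, 0.004, 0],
  [0, 0.03, 0.37, 0.05, 0, 0.004, 0],
  [0, 0.03, 0.43, 0.05, 0, 0.004, 0],
  [0, 0.03, 0.49, 0.05, 0, 0.004, 0],
  [0, 0.03, 0.55, 0.05, 0, 0.004, 0],
  [0, 0.03, 0.61, 0.05, 0, 0.004, 0],
  [0, 0.03, 0.67, 0.05, 0, 0.004, 0],
  [0, 0.03, 0.73, 0.05, 0, 0.004, 0],
  [0, 0.03, 0.79, 0.05, 0, 0.004, 0],
  [0, 0.03, 0.84, 0.05, 0, 0.004, 0],
  [0, 0.03, 0.89, 0.05, 0, 0.004, 0],
  [0, 0.03, 0.93, 0.05, 0, 0.004, 0],
  [0, 0.03, 0.96, 0.05, 0, 0.004, 0],
  [0, 0.03, 0.98, 0.05, 0, 0.004, 0],
  [0, 0.03, 1.0, 0.05, 0, 0.004, 0],
])

```text
clock: 13.22
tcp_pos: [0.4891, -0.127, 0.0348]
orientation: [0.201, 3.133, -0.007]
contact_force: [-1.3, -5.7, 3.8]
grip_width: -0.0001
```

```bash
python3 fx.py " 0,-.12,.036" " 0,-.105,.036"
```

```text
13.2167 [ 0.48912757 -0.1269879   0.0348353 ] [ 0.2   0.51 -0.09  2.1   0.09  0.53  1.49] [-1.3 -5.7  3.8] -9.161530397804348e-05
pitch 0.2832024108097821 zbearing -72.43826644565264 lean 1.5728767479422554 bottom [ 0.62598776 -0.14455528  0.0431223 ]
fix -0.0013320749470944748 -0.12974264011334724
[0, -0.0088, 0.0649, -0.008, -0.0014, 0.0007, -0.0006]
[0, -0.0086, 0.1649, -0.0085, -0.0014, 0.0007, -0.0006]
```

Emit:
send_rows([
  [0, 0, 0.02, 0, 0, 0, 0],
  [0, 0, 0.04, 0, 0, 0, 0],
  [0, 0, 0.06, 0, 0, 0, 0],
  [0, 0, 0.08, 0, 0, 0, 0],
  [0, 0, 0.09, 0, 0, 0, 0],
  [0, 0, 0.1, 0, 0, 0, 0],
])

```text
clock: 13.72
tcp_pos: [0.4909, -0.1123, 0.0347]
orientation: [0.201, 3.134, -0.007]
contact_force: [-0.6, -5.3, 3.9]
grip_width: 0.0002
```

```bash
python3 fx.py " 0,-.105,.036"
```

```text
13.7167 [ 0.49091766 -0.11233574  0.03468993] [ 0.17  0.51 -0.09  2.11  0.09  0.53  1.46] [-0.6 -5.3  3.9] 0.00019857360386496683
pitch 0.27549547728440904 zbearing -74.81216320360069 lean 1.5726392618192304 bottom [ 0.6277737  -0.12995085  0.04294416]
fix -0.0013987258233441758 -0.11498169065295501
[0, -0.0092, 0.0665, -0.009, -0.0014, 0.0006, -0.0007]
```

Force has not risen yet, so I'll keep going slowly.

Emit:
send_rows([
  [0, 0, 0.013, 0, 0, 0, 0],
  [0, 0, 0.026, 0, 0, 0, 0],
  [0, 0, 0.04, 0, 0, 0, 0],
  [0, 0, 0.04, 0, 0, 0, 0],
])

```text
clock: 14.05
tcp_pos: [0.4915, -0.108, 0.0347]
orientation: [0.203, 3.133, -0.01]
contact_force: [-0.9, -9.0, 3.5]
grip_width: -0.0002
```

Emit:
send_rows([
  [0, 0, 0.01, 0, 0, 0, 0],
  [0, 0, 0.02, 0, 0, 0, 0],
  [0, 0, 0.02, 0, 0, 0, 0],
])

```text
clock: 14.3
tcp_pos: [0.4914, -0.1078, 0.0348]
orientation: [0.207, 3.133, -0.014]
contact_force: [-1.1, -16.6, 3.6]
grip_width: -0.0002
```

Emit:
send_rows([
  [0, 0, -0.05, 0, 0, 0, 0],
  [0, 0, -0.15, 0, 0, 0, 0],
  [0, 0, -0.25, -0.1, 0, 0, 0],
  [0, 0, -0.3, -0.3, 0, 0, 0],
  [0, 0, -0.3, -0.55, 0, 0, 0],
  [0, 0, -0.3, -0.8, 0, 0, 0],
  [0, 0, -0.3, -1, 0, 0, 0],
])

```text
clock: 14.88
tcp_pos: [0.4864, -0.1459, 0.1869]
orientation: [0.199, 3.133, -0.004]
contact_force: [1.1, 0.1, -0.2]
grip_width: -0.0005
```

Emit:
send_rows([
  [0, 0, 0, -0.25, 0, 0, 0],
  [0, -0.1, 0, -0.5, 0, 0, 0],
  [0, -0.3, 0, -0.8, 0, 0, 0],
  [0, -0.55, 0, -0.85, 0, 0, 0],
  [0, -0.8, 0, -0.85, 0, 0, 0],
  [0, -1, 0, -0.85, 0, 0, 0],
  [0, -1, 0, -0.85, 0, 0, 0],
])

```text
clock: 15.47
tcp_pos: [0.6395, -0.1636, 0.3109]
orientation: [0.195, 3.133, -0.003]
contact_force: [-1.0, -0.5, -1.2]
grip_width: 0.0002
```

```bash
python3 fx.py ".195,-.06,.30" ".195,-.06,.19"; python3 - <<'E'
from h import *
f=grab('scene','sc4'); f=grab('wrist','w4')
a=cv2.imread('pics/sc4.png')[180:300,265:395];b=cv2.imread('pics/w4.png')
cv2.imwrite('pics/c6.png',np.hstack([cv2.resize(a,(433,400),interpolation=2),cv2.resize(b,(366,400),interpolation=3) if 0 else b[:400,274:640]]))
from fit import F,W
F=F.copy();F[0]-=.002
print(proj(load('sc4'),W(F,[[-.027,-.1,.042],[.027,-.1,.042]])),proj(load('w4'),W(F,[[-.027,-.1,.042],[.027,-.1,.042],[-.065,.12,.012]])))
E
```

```text
15.4667 [ 0.63954166 -0.16358604  0.31089983] [ 0.22  0.4  -0.1   1.51  0.04  1.23  1.57] [-1.  -0.5 -1.2] 0.00018834080531963303
pitch 0.18697126156695246 zbearing -34.93679029097219 lean 1.5736827542987188 bottom [ 0.77645272 -0.18069831  0.31929811]
fix 0.15249026017480835 -0.1471354810639835
[0, -0.2841, 0.5805, 0.0726, -0.0005, 0.0009, 0.0005]
[0, -0.282, 0.5817, 0.8059, -0.0005, 0.0009, 0.0005]
[[309.82421887 229.92725827]
 [325.01695434 237.56890355]] [[362.77551694  24.64420837]
 [361.02931019  71.72393504]
 [529.62213232  -1.56996565]]
```

View pics/c6.png

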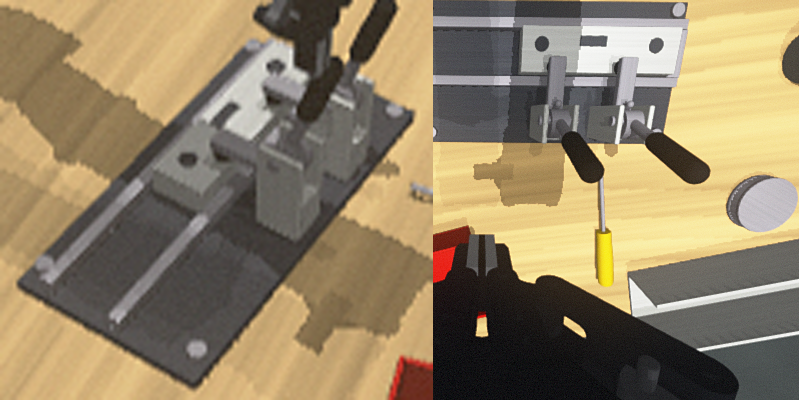

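The bracket's back edge is at wrist column 361 (362 predicted for fully home), and its front meets the stop bar. So it is home. Next is the far lever.

Emit:
send_rows([
  [0, -0.15, 0.15, 0, 0, 0, 0],
  [0, -0.28, 0.38, 0, 0, 0, 0],
  [0, -0.28, 0.58, 0.07, 0, 0, 0],
  [0, -0.28, 0.58, 0.3, 0, 0, 0],
  [0, -0.28, 0.58, 0.55, 0, 0, 0],
  [0, -0.28, 0.58, 0.8, 0, 0, 0],
  [0, -0.28, 0.58, 0.8, 0, 0, 0],
])

```text
clock: 16.15
tcp_pos: [0.6813, -0.0843, 0.1841]
orientation: [-0.198, -3.122, 0.006]
contact_force: [-1.7, -0.0, -1.0]
grip_width: 0.0001
```

```bash
cat > lev.py <<'E'
from fx import *
def path(y,vals,s=.10,ov=.006):
    T=[]
    for v in vals:
        a=v-.3; cx=.085-s*np.sin(a)+.010*np.cos(a)+.011; tz=.095+s*np.cos(a)+.010*np.sin(a)-ov
        T.append((W(F,[[cx,y,tz+.011]])[0],R)); print(v,round(cx,4),round(tz+.011,4))
    return T
E
python3 - <<'E'
import sys;sys.argv=['x']
from lev import *
v=[-.1,.1,.3,.5,.7,.9,1.05,1.2,1.3,1.4,1.5,1.6]
deltas(path(-.06,v),[0]*20)
E
```

```text
16.15 [ 0.68131688 -0.08431677  0.18412357] [ 0.11  0.56 -0.11  1.56  0.07  1.04  1.42] [-1.7 -0.  -1. ] 9.210519734317874e-05
pitch 0.7816309958874429 zbearing -166.83463876723954 lean 1.5580114528208917 bottom [ 0.81830725 -0.10171689  0.19035856]
fix 0.18396564900217297 -0.06324217928886972
-0.1 0.1442 0.1882
0.1 0.1257 0.196
0.3 0.106 0.2
0.5 0.0859 0.2
0.7 0.0663 0.196
0.9 0.0478 0.1882
1.05 0.0352 0.18
1.2 0.0239 0.17
1.3 0.0173 0.1624
1.4 0.0114 0.1543
1.5 0.0064 0.1456
1.6 0.0023 0.1364
[0, 0.2658, 0.0214, -0.024, -0.0015, -0.0041, -0.0002]
[0, 0.3896, 0.0211, -0.0744, -0.0015, -0.0041, -0.0002]
[0, 0.5211, 0.0209, -0.0993, -0.0015, -0.0041, -0.0002]
[0, 0.6549, 0.0208, -0.0975, -0.0015, -0.0041, -0.0002]
[0, 0.7856, 0.0209, -0.0692, -0.0015, -0.0041, -0.0002]
[0, 0.9081, 0.0211, -0.0155, -0.0015, -0.0041, -0.0002]
[0, 0.9917, 0.0213, 0.0402, -0.0015, -0.0041, -0.0002]
[0, 1.0659, 0.0216, 0.1077, -0.0015, -0.0041, -0.0002]
[0, 1.1095, 0.0218, 0.1586, -0.0015, -0.0041, -0.0002]
[0, 1.1477, 0.022, 0.2136, -0.0015, -0.0041, -0.0002]
[0, 1.1803, 0.0223, 0.2721, -0.0015, -0.0041, -0.0002]
[0, 1.2068, 0.0226, 0.3336, -0.0015, -0.0041, -0.0002]
```

Emit:
send_rows([
  [0, 0.12, 0.02, 0, 0, -0.004, 0],
  [0, 0.22, 0.02, 0, 0, -0.004, 0],
  [0, 0.32, 0.02, 0, 0, -0.004, 0],
  [0, 0.42, 0.02, 0, 0, -0.004, 0],
  [0, 0.52, 0.02, -0.02, 0, -0.004, 0],
  [0, 0.62, 0.02, -0.02, 0, -0.004, 0],
  [0, 0.72, 0.02, -0.02, 0, -0.004, 0],
  [0, 0.82, 0.02, 0, 0, -0.004, 0],
  [0, 0.91, 0.02, 0.02, 0, -0.004, 0],
  [0, 0.99, 0.02, 0.06, 0, -0.004, 0],
])

```text
clock: 16.98
tcp_pos: [0.5439, -0.0634, 0.1874]
orientation: [0.199, 3.11, -0.007]
contact_force: [7.8, -1.4, 0.7]
grip_width: 0.0002
```

```bash
python3 - <<'E'
import sys;sys.argv=['x']
from lev import *
v=[1.05,1.2,1.3,1.4,1.5,1.6]
deltas(path(-.06,v),[0]*20)
E
```

```text
16.9833 [ 0.54388877 -0.06343633  0.18735444] [ 0.12  0.32 -0.14  1.93  0.07  0.87  1.38] [ 7.8 -1.4  0.7] 0.0001648103576715189
pitch 1.4634885186411815 zbearing -13.966692597699902 lean 1.59616804283656 bottom [ 0.68051801 -0.08099313  0.19885275]
fix 0.04500272765569559 -0.05980926655504838
1.05 0.0352 0.18
1.2 0.0239 0.17
1.3 0.0173 0.1624
1.4 0.0114 0.1543
1.5 0.0064 0.1456
1.6 0.0023 0.1364
[0, 0.0669, -0.0013, 0.0475, -0.0009, 0.0081, -0.0006]
[0, 0.1437, -0.0012, 0.1121, -0.0009, 0.0081, -0.0006]
[0, 0.1891, -0.0011, 0.1613, -0.0009, 0.0081, -0.0006]
[0, 0.2294, -0.0011, 0.2148, -0.0009, 0.0081, -0.0006]
[0, 0.2642, -0.001, 0.272, -0.0009, 0.0081, -0.0006]
[0, 0.2931, -0.0008, 0.3325, -0.0009, 0.0081, -0.0006]
```

Good: about 8 N of reaction, so the lever is following. I'll continue over the high point.

Emit:
send_rows([
  [0, 0.067, 0, 0.05, 0, 0.004, 0],
  [0, 0.105, 0, 0.08, 0, 0.008, 0],
  [0, 0.144, 0, 0.115, 0, 0.008, 0],
  [0, 0.189, 0, 0.165, 0, 0.008, 0],
  [0, 0.23, 0, 0.22, 0, 0.008, 0],
  [0, 0.264, 0, 0.275, 0, 0.008, 0],
  [0, 0.293, 0, 0.335, 0, 0.008, 0],
  [0, 0.293, 0, 0.335, 0, 0.008, 0],
  [0, 0.293, 0, 0.335, 0, 0.008, 0],
])

```text
clock: 17.73
tcp_pos: [0.4976, -0.0582, 0.1321]
orientation: [-0.2, -3.124, 0.006]
contact_force: [-1.9, -0.6, 8.6]
grip_width: 0.0001
```

```bash
python3 fx.py ".003,-.06,.30" ".195,.025,.30"
```

```text
17.7333 [ 0.4975899  -0.05822323  0.13212935] [ 0.11  0.35 -0.14  2.05  0.08  0.76  1.36] [-1.9 -0.6  8.6] 0.0001373014411962183
pitch 0.6879592655324226 zbearing -165.5088042633955 lean 1.5596494392812086 bottom [ 0.63454659 -0.07580496  0.13859054]
fix -0.0015841696033298946 -0.06045969438001624
[0, -0.0181, -0.0019, -1.1194, -0.0014, -0.0035, -0.0006]
[0, -1.2969, 0.5671, -1.1362, -0.0014, -0.0035, -0.0006]
```

Emit:
send_rows([
  [0, 0, 0, -0.2, 0, -0.003, 0],
  [0, 0, 0, -0.45, 0, -0.003, 0],
  [0, 0, 0, -0.7, 0, -0.003, 0],
  [0, 0, 0, -0.95, 0, -0.003, 0],
  [0, -0.2, 0.1, -1, 0, -0.003, 0],
  [0, -0.4, 0.2, -1, 0, -0.003, 0],
  [0, -0.6, 0.3, -1, 0, -0.003, 0],
  [0, -0.8, 0.4, -1, 0, -0.003, 0],
  [0, -1, 0.55, -1, 0, -0.003, 0],
])

```text
clock: 18.48
tcp_pos: [0.6599, 0.0034, 0.279]
orientation: [-0.205, -3.132, 0.009]
contact_force: [0.6, -0.9, 0.1]
grip_width: 0.0003
```

```bash
python3 fx.py ".195,.025,.28" ".195,.025,.186"
```

```text
18.4833 [0.65989645 0.00339209 0.27903845] [ 0.01  0.43 -0.16  1.54  0.08  1.18  1.28] [ 0.6 -0.9  0.1] 0.00030006534825333965
pitch 0.3605429854786394 zbearing -116.89920196008379 lean 1.5687041039858949 bottom [ 0.79674469 -0.01452711  0.28674956]
fix 0.1516857495046119 0.02107677732180377
[0, -0.2886, 0.0274, -0.0072, -0.0019, -0.0007, -0.0014]
[0, -0.2899, 0.0311, 0.6195, -0.0019, -0.0007, -0.0014]
```

Emit:
send_rows([
  [0, -0.15, 0.03, 0, 0, 0, 0],
  [0, -0.29, 0.03, 0, 0, 0, 0],
  [0, -0.29, 0.03, 0.1, 0, 0, 0],
  [0, -0.29, 0.03, 0.35, 0, 0, 0],
  [0, -0.29, 0.03, 0.62, 0, 0, 0],
  [0, -0.29, 0.03, 0.62, 0, 0, 0],
])

```text
clock: 18.98
tcp_pos: [0.6969, 0.0031, 0.1771]
orientation: [-0.199, -3.118, 0.01]
contact_force: [-2.5, -0.8, -2.5]
grip_width: -0.0004
```

```bash
python3 fx.py ".15,.025,.186" ".05,.025,.186"
```

```text
18.9833 [0.69685211 0.00307167 0.17705297] [ 0.    0.59 -0.15  1.53  0.1   1.05  1.27] [-2.5 -0.8 -2.5] -0.0004005793366422515
pitch 1.0350101889214969 zbearing -163.0798878082693 lean 1.5543214405856758 bottom [ 0.83385403 -0.01441251  0.18277824]
fix 0.1883883450308066 0.025406129211939733
[0, 0.2569, -0.0034, -0.0554, -0.0024, -0.0052, -0.0004]
[0, 0.9234, -0.0042, -0.0444, -0.0024, -0.0052, -0.0004]
```

Emit:
send_rows([
  [0, 0.12, 0, -0.03, 0, -0.004, 0],
  [0, 0.24, 0, -0.05, 0, -0.004, 0],
  [0, 0.34, 0, -0.05, 0, -0.004, 0],
  [0, 0.44, 0, -0.05, 0, -0.004, 0],
  [0, 0.54, 0, -0.06, 0, -0.004, 0],
  [0, 0.64, 0, -0.06, 0, -0.004, 0],
  [0, 0.74, 0, -0.06, 0, -0.004, 0],
  [0, 0.84, 0, -0.05, 0, -0.004, 0],
  [0, 0.93, 0, -0.03, 0, -0.004, 0],
  [0, 1.0, 0, 0.0, 0, -0.004, 0],
])

```text
clock: 19.82
tcp_pos: [0.5567, 0.0227, 0.1904]
orientation: [0.2, 3.115, -0.006]
contact_force: [6.6, -0.3, -0.1]
grip_width: -0.0002
```

```bash
python3 - <<'E'
import sys;sys.argv=['x']
from lev import *
v=[1.05,1.2,1.3,1.4,1.5,1.6]
deltas(path(.025,v),[0]*20)
E
```

```text
19.8167 [0.55670383 0.022662   0.19038924] [-0.01  0.34 -0.18  1.9   0.09  0.89  1.21] [ 6.6 -0.3 -0.1] -0.00018428015225947566
pitch 1.1735085064620052 zbearing -14.661331652229523 lean 1.5911110350441178 bottom [0.69338583 0.00507349 0.2011908 ]
fix 0.046889072433102745 0.027217107299951596
1.05 0.0352 0.18
1.2 0.0239 0.17
1.3 0.0173 0.1624
1.4 0.0114 0.1543
1.5 0.0064 0.1456
1.6 0.0023 0.1364
[0, 0.0796, -0.0148, 0.0678, -0.0008, 0.0065, -0.0007]
[0, 0.1561, -0.0147, 0.1329, -0.0008, 0.0065, -0.0007]
[0, 0.2013, -0.0147, 0.1823, -0.0008, 0.0065, -0.0007]
[0, 0.2413, -0.0146, 0.236, -0.0008, 0.0065, -0.0007]
[0, 0.2758, -0.0146, 0.2934, -0.0008, 0.0065, -0.0007]
[0, 0.3044, -0.0145, 0.354, -0.0008, 0.0065, -0.0007]
```

Emit:
send_rows([
  [0, 0.08, -0.01, 0.07, 0, 0.004, 0],
  [0, 0.118, -0.014, 0.1, 0, 0.006, 0],
  [0, 0.156, -0.014, 0.135, 0, 0.006, 0],
  [0, 0.2, -0.014, 0.185, 0, 0.006, 0],
  [0, 0.241, -0.014, 0.24, 0, 0.006, 0],
  [0, 0.276, -0.014, 0.295, 0, 0.006, 0],
  [0, 0.304, -0.014, 0.355, 0, 0.006, 0],
  [0, 0.304, -0.014, 0.355, 0, 0.006, 0],
  [0, 0.304, -0.014, 0.355, 0, 0.006, 0],
])

```text
clock: 20.57
tcp_pos: [0.5082, 0.026, 0.1329]
orientation: [-0.2, -3.127, 0.006]
contact_force: [-0.2, -0.5, 0.6]
grip_width: 0.0002
```

Emit:
send_rows([
  [0, 0, 0, -0.2, 0, 0, 0],
  [0, 0, 0, -0.45, 0, 0, 0],
  [0, 0, 0, -0.7, 0, 0, 0],
  [0, 0, 0, -0.95, 0, 0, 0],
  [0, 0.15, -0.2, -1, 0, 0, 0],
  [0, 0.3, -0.45, -1, 0, 0, 0],
  [0, 0.4, -0.7, -1, 0, 0, 0],
  [0, 0.4, -0.95, -1, 0, 0, 0],
  [0, 0.4, -0.95, -1, 0, 0, 0],
  [0, 0.4, -0.95, -1, 0, 0, 0],
])

```text
clock: 21.4
tcp_pos: [0.4315, -0.1092, 0.2843]
orientation: [-0.208, -3.127, 0.006]
contact_force: [0.9, 0.8, 0.1]
grip_width: -0.0001
```

```bash
python3 st.py; python3 - <<'E'
from h import *
f=grab('scene','sc5'); f=grab('top','top5')
a=cv2.imread('pics/sc5.png')[120:300,260:420];b=cv2.imread('pics/top5.png')[165:265,180:385]
print(cv2.imwrite('pics/c7.png',np.hstack([cv2.resize(a,(320,360),interpolation=2),cv2.copyMakeBorder(cv2.resize(b,(480,234),interpolation=2),0,126,0,0,0)])))
E
```

```text
21.4 [ 0.43153602 -0.10924497  0.28434654] [ 0.19  0.06 -0.08  2.02  0.01  1.08  1.53] [0.9 0.8 0.1] -6.143321675136839e-05
pitch 0.4995360217216426 zbearing -156.50821545569124 lean 1.5633317606921453 bottom [ 0.56837769 -0.1275147   0.29131613]
True
```

View pics/c7.png

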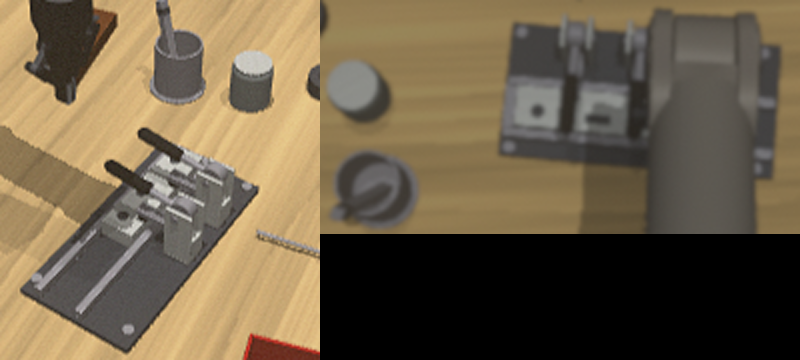

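Both handles lie over the bed, with tips at c7 (110,165) and (143,133). The bracket is against the stop and the bar stands in the cup. One numeric check on the lever angles before handing in.

```bash
python3 - <<'E'
from h import *
from fit import F,W
S=load('sc5')
for v in(1.25,1.5,1.7):
    a=v-.3
    print(v,[((proj(S,W(F,[[.085-.134*np.sin(a),y,.095+.134*np.cos(a)]]))-[260,120])*2).round(0).tolist() for y in(-.06,.025)])
E
```

```text
1.25 [[[117.0, 141.0]], [[150.0, 108.0]]]
1.5 [[[108.0, 152.0]], [[140.0, 119.0]]]
1.7 [[[104.0, 163.0]], [[136.0, 130.0]]]
```

Both tips match the closed position (1.7 rad): rows 165 and 133 seen against 163 and 130 predicted. I'll hand in.

```bash
python3 -c "
from bench import r
o=r.get_obs();print(o['clock'],o['contact_force']);print(r.hand_in())"
```

```text
21.5 [0.6555455  0.37126522 0.06204924]
the job is handed in; nothing more can be done
None
```

The job is handed in at 21.5 s. The bar stands in the tool cup, the bracket is home against the end stop, and both cam levers are closed. The hand-in gives no verdict, so this rests on my own checks.

- **Drift bar:** I gripped it at the banded end and stood it in the open cup. After release the pictures show it standing there, leaning lightly on the rim.
- **Bracket:** I pushed it until it stopped moving, with the push force rising to about 17 N. Its back edge then appeared at column 361 in the wrist view, against 362 predicted for fully home. A later top view shows it still there.
- **Levers:** I closed the far lever, then the near one. Both handle tips sit within about 3 px vertically and 7 px sideways of the position predicted for 1.70 rad. Vertically they are 13 px or more from where 1.5 rad would put them.
- **At hand-in:** The arm was clear of everything and the contact force was close to zero. I touched no bystander that I know of, but I did not measure their positions again.

One thing disagreed on the way: the first tilt for the bar stalled at 52° because joint 6 reached its limit, so I turned the tool sideways to finish it. The camera estimates of the cup's position also differed by up to about 13 mm, so I used a value between them.

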